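# Stow the tin in its bay for the road

### The arm

A 6-joint arm with a two-finger parallel gripper is mounted at the origin on the work surface. World frame = base frame: x ahead of the robot, y to its left, z up, the work surface at z = 0. Lengths are in mm, angles in rad, forces in N, time in s.
With the tool pointing down it reaches from about 275 to 750 mm from the base axis. Payload 10.2 kg.
Tool frame: the origin (TCP) lies between the finger pads; the fingertips stand 25 mm ahead of it and the grasp point (between the pads) lies 6 mm ahead of it (ctrl.tcp_to_tips is the z of the fingertips in the tool frame, in mm); z points along the fingers, y is the line along which they close (so a half turn about z gives the same grasp; the last joint's range is limited). The gripper opens to 85 mm and grips with 20 to 120 N. Pads are 22 mm wide; open, the fingers measure 114 mm over their backs; the gripper's body (76 mm by 85 mm) begins 54 mm behind the grasp point. The pads swing forward as they close: fully open they stand 13 mm farther back than shut.
Start: joints at [-1.325, 0.313, 1.498, -0, 1.331, -0.223], TCP at [237.192, -468.371, 256.294] pointing down, gripper open.
Joint ranges: [-2.94, 2.94], [-0.97, 2.17], [0.19, 2.56], [-1.23, 4.37], [0.02, 3.11], [-2.88, 2.88]. Speed limits (rad/s): [2.39, 2.39, 3.01, 3.14, 3.14, 3.14].

### API

Orientations are given as a 3x3 rotation matrix whose columns are the frame's x, y, z axes.
In Python, from rig import ctrl gives the robot as it stands.
- The arm moves only by the tool carry_out, never from a script. Its arguments are lists of equal length, an entry for each row: "xyz": the shift along the tool's x, y, z as a fraction of full scale, a list of three; "delta_rot": the turn, a rotation vector about the tool's x, y, z as a fraction of full scale, a list of three. A call has exactly 5 rows; each row is the pose to reach, as a shift and turn from the pose commanded when the call began, along the tool's axes at that moment; what a row does not reach only later rows make up. Full scale, the value 1, is 0.5 m for a shift and 2 rad for a turn. A row lasts 1/8 s, in which the tool goes at most 62.5 mm and 10.7 degrees, less where a joint would pass 70% of its speed; a pose out of reach is approached as far as the arm can. A call with a number of a shift or a turn outside -1 to 1 is refused whole. A call with a gripper value outside its range is refused whole. "jaw" is the closure, from -1 (fully open) to 1 (shut), set as the call begins (left out, the last holds). The fingers move at their own pace and stop on an object; "force" is the grip in N (left out, the last holds). Time passes only in rows, so rows that repeat a pose let the fingers close, or fill a call up. It gives the time, the measured TCP pose, the force, the opening and the grip force at its end, in the units of the state.
- ctrl.state(): the state, without advancing time (a new reading comes with each control period).
- ctrl.get_image(name): name is "scene" or "side" or "wrist"; returns the picture (480x640x3 uint8, red, green, blue); there is no depth.
- ctrl.camera_model(name): a dict with "fx", "fy", "cx", "cy" (pixels), "T" (4x4, takes a point from camera to world coordinates). Camera axes: x right, y down, z forward; pixel columns grow to the right and rows downward; lengths in mm; the calibration is good to about 2 mm. A picture is of the moment at which its call begins: read the wrist's pose just before it. camera_model takes no time and is no camera call; for the wrist camera it gives the pose at the moment of the call.
- ctrl.hand_in(): hands the job in; it is judged then, once.
Trained networks look in the newest picture that a camera, given by its name, has taken for a name from the list of things; names that differ only in an ending like _2 or _b are one class to them, and where a whole thing is asked for, a point or a joint stands for the part that bears it (a point fixed in the world has none). Each returns a list of dicts, best first, with "conf" (0 to 1); they miss things now and then, are a little off and sometimes report something else, mostly with a low value. They report only what shows in the picture. A call takes as long as a camera call. They do not tell look-alikes from the thing itself.
- ctrl.boxes_of(target, camera): "at" ([x, y, z] in mm, in the coordinates of the camera as it stood for that picture, good to about 4 mm: the middle of the surface that is visible of it).
The state is a dict: "t": time; "joint_pos": joint angles; "dq": joint speeds; "joint_torque": joint torques, N m; "tcp_pos": TCP position; "eef_rot": TCP orientation; "force": force on the tool from outside, world axes, zero at the start; "torque": the same for the moment, N m; "grip_width": finger opening in mm; "grip_force": force on a finger pad.
Only numpy, scipy, OpenCV 4.12 (cv2) and the standard library are available. Lean on these libraries where they do the work, as an engineer would, in place of code of your own. Each camera call takes 0.05 s, during which the arm holds its last target. There are 200 camera calls.

### The job

Stow the wide flat tin for the road: swing the gate of the empty bay out of the way, push the tin back until it rests against the long rail, then slide it steadily along the rail, keeping it against the rail, into the bay right up to the end stop, and swing the gate shut behind it. Keep the tin flat on the desk and do not flick it, and leave the jar, the Morse paddle, the handheld radio and the mug where they are.

Things in the scene. Friction and masses are not known exactly. Their poses are not given: they have to be found in the camera images.
- rack: Aluminium stowage rack fixed on the desk: a straight rail, 45 mm high, with two bays at one end. Origin on the desk, at the foot of the rail's inner face (towards the robot), level with the empty bay's mouth. x points square away from that face to behind the rail, y along the rail away from the bays, z up. The face is the plane x = 0, y from +332 to -244 mm; before it (x < 0, y > 0) is bare desk.
- bay (a point): Centre of the empty bay's floor (bare desk, z = 0), at x = -60, y = -62 mm in the rack's frame; same axes. The bay is open on top, 120 mm wide between the rail and a side wall (inner face x = -120 mm in the rack's frame, 45 mm high, 4 mm thick). It runs from its mouth at y = 0, closed by the gate, to the end stop: a cross wall 45 mm high, faced at y = -124 mm. The jar is behind it.
- gate_hinge (a point): Vertical hinge pin of the gate (9 mm thick, 50 mm tall, fixed to the rack), 24 mm above the desk; at x = -122 mm, y = 0 in the rack's frame. Same axes as the rack.
- gate_end (a point): Free end of the gate, 24 mm above the desk, 116 mm from the hinge axis. The gate is a plain upright aluminium sheet 4 mm thick, from 8 to 116 mm from the hinge axis, its lower edge 4 mm and its upper edge 44 mm above the desk; a finger tab 24 mm long at the free end rises to 54 mm.
- gate (a joint): Gate angle, rad: 0 = shut (gate points from hinge to rail along the rack's +x, 6 mm short of the rail); it grows as the gate swings outward, away from the bay, anticlockwise from above: pi/2 = along the rack's +y, 2.0 = its limit. It starts half open, in the tin's way. The hinge is stiff (about 0.5 N at the free end moves it), the gate stays where it is left, and either face can be pushed.
- tin: The tin to stow: wide, flat, round, steel with a plain paper band, 104 mm in diameter, 48 mm high, too wide to grip, upright on the desk, 0.3 to 0.65 kg. Origin at the centre of its underside, z up. It starts 15 to 50 mm clear of the rail, beyond the gate's swing. Touching the rail its centre is at x = -52 mm in the rack's frame; touching the end stop, at y = -72 mm.
- jar: Bystander: clear jar with a black cap, 72 mm in diameter, 90 mm high, standing in the second bay. Origin at the centre of its underside.
- paddle: Bystander: Morse paddle on a heavy steel base 85 x 75 mm, 40 mm high, on the desk behind the rail. Origin at the centre of its underside.
- handheld: Bystander: black handheld radio lying on its back, 110 x 56 mm and 33 mm high, with a stub antenna 110 mm long along its x axis, to the robot's left. Origin at the centre of the underside of its case.
- mug: Bystander: white mug, 80 mm in diameter, 92 mm high, standing to the robot's right. Origin at the centre of its underside.
There are look-alikes about, which are no part of the job. What is shaped like the tin but purple is not meant.

How it is judged (in metres and radians):
On the way, in this order (a step that is already met when the one before it is completed fails the run):
1. the tin rests against the rail, still well short of the bay (x of tin in the frame of rack above -0.06 m and y of tin in the frame of rack above 0.1 m), for 0.1 s.
2. the tin is fully in the bay, up to the end stop, with the gate still open (y of tin in the frame of rack below -0.062 m and x of tin in the frame of rack between -0.072 and -0.045 m and value of joint gate above 0.5 rad), for 0.2 s.
At the end, for the whole second after the job is handed in: The tin stands flat and at rest on the desk inside the empty bay, within 10 mm of its end stop, and the gate is shut behind it (within 0.08 rad of closed, about 9 mm at its free end) and at rest (y of tin in the frame of rack between -0.078 and -0.062 m and x of tin in the frame of rack between -0.072 and -0.045 m and height (world z) of tin below 0.005 m and angle between tin's own z axis and vertical below 0.05 rad and linear speed of tin below 0.01 m/s and value of joint gate below 0.08 rad and velocity of joint gate below 0.05 rad/s); the robot touches nothing.
It fails at once if the tin strays more than 10 mm from the rail as it comes to the bay's mouth (y of tin in the frame of rack between 0 and 0.13 m and x of tin in the frame of rack below -0.062 m).
It fails at once if the tin is lifted off the desk or tipped (height (world z) of tin above 0.015 m or angle between tin's own z axis and vertical above 0.2 rad).
It fails at once if the tin is flicked (faster than 0.5 m/s) (linear speed of tin above 0.5 m/s).
It fails at once if a bystander is disturbed (moved more than 20 mm) (distance of any of jar, paddle, handheld, mug from where it was at the start of the episode above 0.02 m).
It also fails if it takes over 61 s, if anything falls off the work surface, if the arm or the gripper's body presses on something with over 40 N, if the wrist force passes 120 N, or if a joint passes its speed limit or range.

## Working session

There is one attempt and no reset: what is moved stays moved. The work goes in short steps, Python scripts to look and compute and a tool call to move; the robot and the scene stay as the last step left them, time stands still between calls to the robot, and variables do not carry over. Pictures are saved under pics/ and viewed, at most 14 in all, crops included, and the job is handed in when it is done.

Besides the shell and the picture viewer there is one more tool, called by a JSON object that holds its "op" and its "data". carry_out: Moves the arm, as the interface text tells. Its arguments: {"type":"object","properties":{"xyz":{"type":"array"},"delta_rot":{"type":"array"},"jaw":{"type":"number"},"force":{"type":"number"}},"required":["xyz","delta_rot"]}

```bash
mkdir -p pics; cat > h.py <<'E'
import numpy as np, cv2
from rig import ctrl
def w(cam,p):
    T=np.array(ctrl.camera_model(cam)["T"]); return (T@np.r_[p,1])[:3]
def snap(cam,name):
    im=ctrl.get_image(cam); cv2.imwrite(f"pics/{name}.png",im[:,:,::-1]); return im
def ray(cam,u,v,z):
    m=ctrl.camera_model(cam);T=np.array(m["T"]);d=T[:3,:3]@np.array([(u-m["cx"])/m["fx"],(v-m["cy"])/m["fy"],1]);o=T[:3,3]
    return o+d*(z-o[2])/d[2]
def proj(cam,p):
    m=ctrl.camera_model(cam);q=np.linalg.inv(np.array(m["T"]))@np.r_[p,1];return np.round([m["fx"]*q[0]/q[2]+m["cx"],m["fy"]*q[1]/q[2]+m["cy"]],1)
E
python3 - <<'E'
from h import *
np.set_printoptions(precision=1,suppress=True)
for c in ["scene","side"]:
    snap(c,c+"0")
    for n in ["rack","gate","tin","gate_end","gate_hinge","jar","paddle","handheld","mug"]:
        try: print(c,n,[(w(c,b["at"]),round(b["conf"],2)) for b in ctrl.boxes_of(n,c)][:3])
        except Exception as e: print(c,n,e)
s=ctrl.state();print(s["t"],s["tcp_pos"],s["eef_rot"],s["grip_width"],ctrl.tcp_to_tips)
E
```

```text
scene rack [(array([ 600.6, -122.9,   21.6]), 0.75)]
scene gate [(array([536.1, -86.5,  31. ]), 0.63)]
scene tin [(array([519.5,  46.8,  49.9]), 0.97), (array([412.8, 184.6,  52.9]), 0.95), (array([783.2, 178.3,  42.2]), 0.95)]
scene gate_end [(array([530.9, -91.9,  25.5]), 0.74)]
scene gate_hinge [(array([ 600.2, -123.3,   18.9]), 0.89)]
scene jar [(array([ 617.3, -293.5,   72.1]), 0.97)]
scene paddle [(array([699.6,  43.4,  22. ]), 0.57)]
scene handheld [(array([397.1, 350.4,  38.1]), 0.65)]
scene mug [(array([ 378.2, -428.1,   62.2]), 0.77)]
side rack [(array([ 567.7, -119. ,   14.5]), 0.73)]
side gate [(array([528.6, -87.8,  25.2]), 0.62)]
side tin [(array([756.7, 197.8,  45.6]), 0.92), (array([499.6,  76.5,  44.4]), 0.69), (array([387.7, 203.4,  46.2]), 0.69)]
side gate_end []
side gate_hinge []
side jar [(array([ 590.6, -278.7,   67.5]), 0.8)]
side paddle [(array([669.7,  55. ,  15.6]), 0.83)]
side handheld [(array([369.1, 368.2,  26.5]), 0.62)]
side mug [(array([ 363.9, -409.1,   66.7]), 0.68)]
1.0 [ 237.2 -468.4  256.3] [[ 0.9  0.5  0. ]
 [ 0.5 -0.9  0. ]
 [ 0.  -0.  -1. ]] 84.9692295277729 25.0
```

View pics/scene0.png

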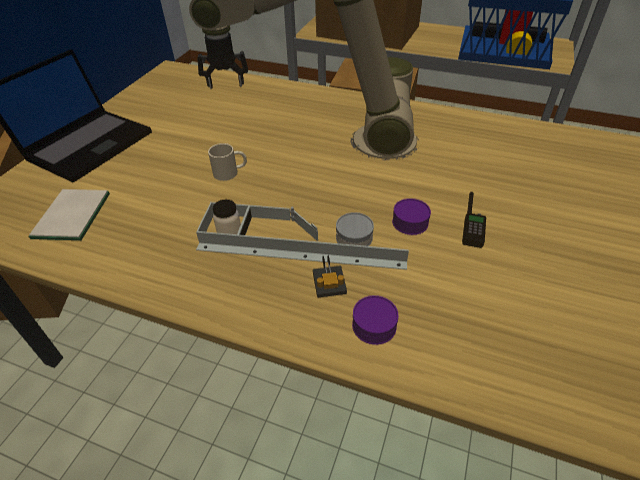

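View pics/side0.png

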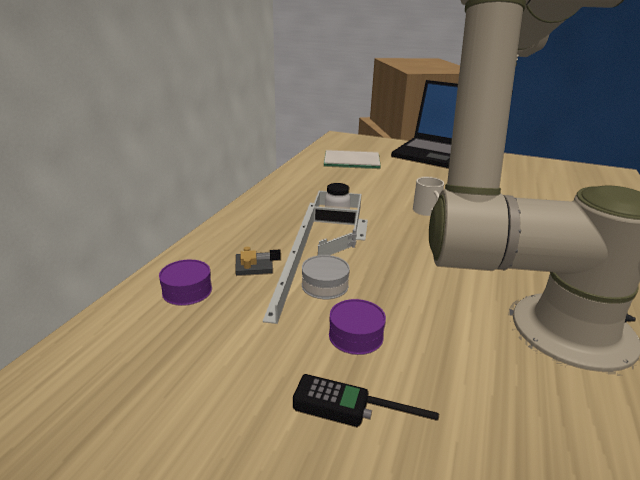

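The grey tin sits at scene pixel (354,230) and side pixel (326,275). The rail runs roughly along world y, with the bays towards −y, and the half-open gate is at scene (303,222). Next I'll look from above.

```bash
python3 - <<'E'
from h import *
np.set_printoptions(precision=3,suppress=True)
s=ctrl.state();R=np.array(s["eef_rot"]);T=np.array(ctrl.camera_model("wrist")["T"])
print(R, R.T@(T[:3,3]-s["tcp_pos"]), R.T@T[:3,:3], ctrl.camera_model("wrist")["fx"])
for uv in [(408,252),(407,268),(197,235),(318,237),(291,210)]: print(uv,ray("scene",*uv,45)[:2],ray("scene",*uv,0)[:2])
p=np.array([430,-50,400]);print(R.T@(p-s["tcp_pos"])/500)
E
```

```text
[[ 0.892  0.452  0.   ]
 [ 0.452 -0.892  0.   ]
 [ 0.    -0.    -1.   ]] [  76.692   -1.768 -117.648] [[-0.001 -0.953 -0.301]
 [ 1.    -0.001  0.   ]
 [-0.    -0.301  0.953]] 392.20522340830234
(408, 252) [553.96  207.427] [510.789 202.667]
(407, 268) [608.856 217.424] [568.484 213.174]
(197, 235) [ 683.855 -345.892] [ 647.308 -378.867]
(318, 237) [580.724 -32.614] [538.918 -49.614]
(291, 210) [ 504.188 -144.697] [ 458.479 -167.412]
[ 0.722 -0.572 -0.287]
```

{"op": "carry_out", "data": {"xyz": [[0.1,-0.057,-0.037],[0.2,-0.114,-0.075],[0.3,-0.171,-0.11],[0.4,-0.228,-0.15],[0.5,-0.285,-0.185]], "delta_rot": [[0,0,0],[0,0,0],[0,0,0],[0,0,0],[0,0,0]], "jaw": 1}}

```text
t: 1.62
tcp_pos: [396.5, -226.6, 349.7]
eef_rot: [[0.892, 0.452, 0.001], [0.452, -0.892, -0.001], [0.0, 0.001, -1.0]]
force: [0.9, 0.1, 0.8]
grip_width: 0.3
grip_force: 0.0
```

{"op": "carry_out", "data": {"xyz": [[0.1,-0.058,0],[0.2,-0.116,0],[0.3,-0.174,0],[0.4,-0.232,0],[0.5,-0.29,0]], "delta_rot": [[0,0,0],[0,0,0],[0,0,0],[0,0,0],[0,0,0]]}}

```text
t: 2.25
tcp_pos: [554.1, 15.8, 348.9]
eef_rot: [[0.892, 0.452, 0.0], [0.452, -0.892, -0.0], [0.0, 0.0, -1.0]]
force: [0.0, -0.4, 0.3]
grip_width: -0.1
grip_force: 0.0
```

```bash
python3 - <<'E'
from h import *
np.set_printoptions(precision=1,suppress=True)
s=ctrl.state();print(s["t"],s["tcp_pos"],s["dq"],s["grip_width"])
snap("wrist","w1")
for n in ["gate","tin","gate_end","gate_hinge","rack"]:
    print(n,[(w("wrist",b["at"]),round(b["conf"],2),proj("wrist",w("wrist",b["at"]))) for b in ctrl.boxes_of(n,"wrist")][:3])
E
```

```text
2.25 [554.1  15.8 348.9] [ 0.8  0.6 -0.8 -0.   0.2  0.8] -0.13307275244858063
gate [(array([ 522.2, -100.3,   39.1]), 0.91, array([399.5, 259.5]))]
tin [(array([399.8, 176. ,  43.4]), 0.87, array([134. , 245.3])), (array([506.9,  45.3,  40.8]), 0.6, array([278.6, 213.9]))]
gate_end [(array([524.2, -99.6,  44.2]), 0.89, array([398.4, 256.4])), (array([684.4,  40.1,  17.2]), 0.28, array([355.9,  63.3]))]
gate_hinge [(array([ 600.9, -169.9,    5. ]), 0.55, array([474. , 216.2])), (array([ 523.4, -103. ,   43. ]), 0.41, array([399.9, 257.3]))]
rack [(array([ 595. , -168.7,    6.1]), 0.73, array([470.4, 219.8]))]
```

View pics/w1.png

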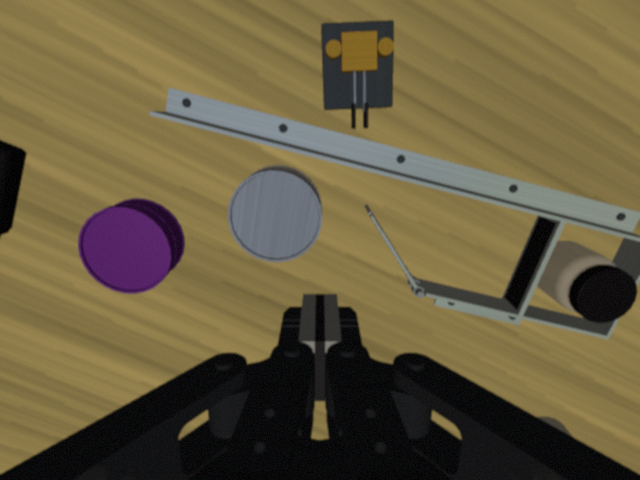

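The view from above shows the grey tin at (275,213) and the rail's web line from (151,113) to (640,238). The gate runs from its hinge at (418,288) to its tip at (367,207). The arm was still moving for that picture, so I'll retake it now that it has settled, and enlarge it.

```bash
python3 - <<'E'
from h import *
np.set_printoptions(precision=1,suppress=True)
im=snap("wrist","w2")
s=ctrl.state();print(s["t"],s["tcp_pos"],np.abs(s["dq"]).max())
c=im[90:310,140:560,::-1]; a=cv2.resize(c[:, :210],None,fx=2.6,fy=2.6,interpolation=cv2.INTER_CUBIC); b=cv2.resize(im[170:310,340:560,::-1],None,fx=3.5,fy=3.5,interpolation=cv2.INTER_CUBIC)
cv2.imwrite("pics/w2b.png",b)
for n in ["tin","gate"]:
    print(n,[(w("wrist",b["at"]),round(b["conf"],2),proj("wrist",w("wrist",b["at"]))) for b in ctrl.boxes_of(n,"wrist")][:3])
g=cv2.cvtColor(im,cv2.COLOR_RGB2GRAY)
# rail column profiles
for u in [190,250,320,380,440,500]:
    v0=int(113+(u-151)*0.2556); print(u,v0,g[v0-8:v0+14,u])
E
```

```text
2.6 [553.  13. 349.] 0.003203091492696412
tin [(array([506.8,  46.2,  43.1]), 0.87, array([275.4, 212.5])), (array([398.3, 175.2,  45.6]), 0.81, array([131.5, 246.4]))]
gate [(array([ 521.4, -102.6,   43.2]), 0.82, array([398.3, 258.2])), (array([508.5,  47.5,  44.1]), 0.63, array([275., 211.]))]
190 122 [136 129 108  78  70  94 121 135 138 132 122 118 117 118 118 121 121 123
 122 121 122 122]
250 138 [134 119  92  69  79 106 126 135 135 133 127 124 120 118 117 113 117 114
 113 114 116 116]
320 156 [135 122  96  72  76 107 130 135 138 135 133 130 128 130 129 128 130 130
 129 131 131 132]
380 171 [139 131 109  80  71  94 121 134 136 132 124 119 119 122 124 123 124 126
 126 127 126 127]
440 186 [134 132 120  96  70  74 105 128 134 132 125 117 115 113 112 116 116 119
 120 118 119 116]
500 202 [136 129 114  84  73  93 121 135 137 134 127 125 121 121 121 116 117 115
 115 115 116 116]
```

View pics/w2b.png

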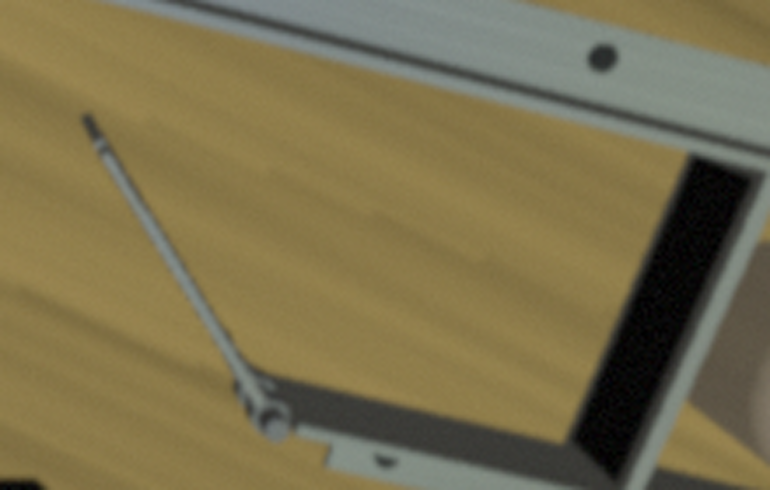

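The enlargement shows the hinge pin at pixel (418,290), the gate tip at (365,203), and the end stop's dark face with its foot near (537,214). The rail web's inner top edge runs from (190,123.5) to (500,203.7).

```bash
python3 - <<'E'
from h import *
np.set_printoptions(precision=1,suppress=True)
A=ray("wrist",190,123.5,45)[:2];B=ray("wrist",500,203.7,45)[:2]
y=(A-B)/np.linalg.norm(A-B);x=np.array([y[1],-y[0]]);print("A,B",A,B,"yaw",np.arctan2(-y[0],y[1]))
H=ray("wrist",418,290,50)[:2];E_=ray("wrist",365.1,203.4,54)[:2];S0=ray("wrist",537.1,214.3,0)[:2];S1=ray("wrist",555.7,220.9,45)[:2];F=ray("wrist",151,112.5,45)[:2]
# tin top outline fit
im=cv2.imread("pics/w2.png");
print("H",H,"E",E_,"len",np.linalg.norm(H-E_))
f=lambda p:np.array([(p-A)@x,(p-A)@y])
for n,p in [("H",H),("E",E_),("S0",S0),("S1",S1),("F",F)]: print(n,f(p))
# tin top: silhouette points of the top rim, fit circle at z=48
hsv=cv2.cvtColor(im,cv2.COLOR_BGR2HSV);m=((hsv[...,1]<70)&(hsv[...,2]>90)).astype(np.uint8)
r=m[164:264,225:325];n,l,st,c=cv2.connectedComponentsWithStats(r);k=1+np.argmax(st[1:,4]);print(st[k],c[k]+[225,164])
ct=max(cv2.findContours((l==k).astype(np.uint8),0,1)[0],key=len)[:,0]+[225,164]
P=np.array([ray("wrist",*q,48)[:2] for q in ct]);(cc),rad=cv2.minEnclosingCircle(P.astype(np.float32));print("tin",cc,rad,f(np.array(cc)))
E
```

```text
A,B [553.4 164.6] [ 627.2 -169.5] yaw 0.21740971277511054
H [ 499.2 -140.4] E [562.2 -35.3] len 122.4985861177173
H [-118.6 -286.2]
E [ -34.5 -197.1]
S0 [  -5.5 -414.1]
S1 [  -3.  -409.6]
F [ 0.9 40.3]
[   1    4   95   93 6915] [272.8 213.8]
tin (504.5263977050781, 47.40410614013672) 53.069580078125 [ -73.  -103.9]
```

{"op": "carry_out", "data": {"xyz": [[-0.012,0.04,0.1],[-0.024,0.08,0.2],[-0.036,0.12,0.3],[-0.047,0.16,0.4],[-0.057,0.196,0.498]], "delta_rot": [[0,0,0.025],[0,0,0.05],[0,0,0.075],[0,0,0.1],[0,0,0.126]]}}

```text
t: 3.32
tcp_pos: [572.0, -87.8, 98.6]
eef_rot: [[0.977, 0.212, 0.001], [0.212, -0.977, -0.0], [0.001, 0.0, -1.0]]
force: [0.3, 0.7, -0.5]
grip_width: -0.1
grip_force: 0.0
```

```bash
cat >> h.py <<'E'
O=np.array([617.6,-116.0]);X=np.array([.9765,.2157]);Y=np.array([-.2157,.9765])
def rk(p): d=np.array(p)[:2]-O; return np.array([d@X,d@Y])
def wr(x,y,z): return np.r_[O+x*X+y*Y,z]
E
python3 - <<'E'
from h import *
np.set_printoptions(precision=2,suppress=True)
im=snap("wrist","w3")
s=ctrl.state();print(s["t"],s["tcp_pos"],rk(s["tcp_pos"]),np.array(s["eef_rot"])[:,0],np.abs(s["dq"]).max())
cv2.imwrite("pics/w3.png",im[:,:,::-1])
for p in [(-122,0,50),(-42.5,84.5,54),(0,0,45),(0,100,45),(-120,-20,45)]: print(p,proj("wrist",wr(*p)))
E
```

```text
3.375 [569.4  -88.77  92.2 ] [-41.2   36.99] [ 0.98  0.21 -0.01] 0.15513219907090064
(-122, 0, 50) [396.8 436.8]
(-42.5, 84.5, 54) [215.4 300.6]
(0, 0, 45) [409.9 199.8]
(0, 100, 45) [175.7 201.4]
(-120, -20, 45) [433.8 426.1]
```

View pics/w3.png

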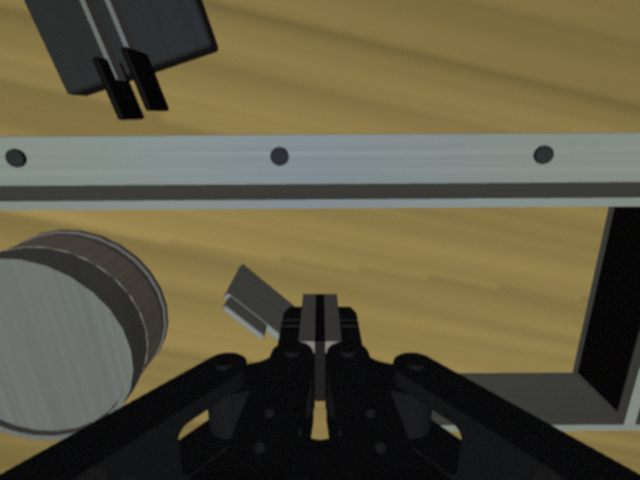

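The view shows the rail's inner top edge at v≈209, where my frame put it at 200.6, so it is about 4 mm nearer than I thought. The gate tab's top is at about (228,297), to the left of the fingers, and the tin is at far left. I'll remeasure with the arm settled.

```bash
python3 - <<'E'
from h import *
np.set_printoptions(precision=2,suppress=True)
im=snap("wrist","w4")
s=ctrl.state();print(s["t"],s["tcp_pos"],rk(s["tcp_pos"]),np.array(s["eef_rot"]),np.abs(s["dq"]).max())
g=cv2.cvtColor(im,cv2.COLOR_RGB2LAB)[...,2].astype(int)
E=[]
for u in range(180,600,20):
    c=g[190:225,u]; v=190+np.argmax(np.diff(cv2.GaussianBlur(c.astype(np.float32),(1,3),0).ravel()))+.5;E.append((u,v))
print(E[::3]); p=np.polyfit(*np.array(E).T,1);print(p)
for u in (200,560): print(rk(ray("wrist",u,np.polyval(p,u),45)))
# end stop foot & top left
print(rk(ray("wrist",612,209,0)),rk(ray("wrist",578,373,0)),rk(ray("wrist",430,427,45)))
print(proj("wrist",wr(-122,0,50)),proj("wrist",wr(-42.5,84.5,54)),proj("wrist",wr(0,0,45)))
E
```

```text
3.425 [569.76 -87.61  95.38] [-40.59  38.04] [[ 0.98  0.21 -0.01]
 [ 0.21 -0.98  0.  ]
 [-0.01 -0.   -1.  ]] 0.09275368758921572
[(180, np.float64(205.5)), (240, np.float64(205.5)), (300, np.float64(204.5)), (360, np.float64(204.5)), (420, np.float64(203.5)), (480, np.float64(203.5)), (540, np.float64(202.5))]
[ -0.01 207.23]
[-2.19 91.97]
[ -1.44 -64.81]
[ -15.39 -122.06] [-122.77 -124.54] [-122.79  -18.36]
[397.2 433.2] [219.6 298.2] [410.9 199.9]
```

{"op": "carry_out", "data": {"xyz": [[0.006,0.012,0.0],[0.006,0.012,0.05],[0.006,0.012,0.1],[0.006,0.012,0.124],[0.006,0.012,0.124]], "delta_rot": [[0,0,0],[0,0,0],[0,0,0],[0,0,0],[0,0,0]]}}

```text
t: 4.05
tcp_pos: [577.0, -91.5, 38.8]
eef_rot: [[0.976, 0.216, 0.001], [0.216, -0.976, -0.0], [0.001, 0.001, -1.0]]
force: [0.7, -1.0, 0.7]
grip_width: -0.2
grip_force: 0.0
```

{"op": "carry_out", "data": {"xyz": [[-0.036,-0.024,0],[-0.072,-0.05,0],[-0.108,-0.075,0],[-0.145,-0.1,0],[-0.18,-0.116,0]], "delta_rot": [[0,0,0],[0,0,0],[0,0,0],[0,0,0],[0,0,0]]}}

```text
t: 4.68
tcp_pos: [476.7, -54.3, 39.7]
eef_rot: [[0.976, 0.216, 0.004], [0.216, -0.976, -0.001], [0.003, 0.002, -1.0]]
force: [0.6, -1.1, -0.3]
grip_width: 0.1
grip_force: 0.3
```

```bash
sed -i 's/^O=.*/O=np.array([615.4,-116.5]);X=np.array([.9757,.2189]);Y=np.array([-.2189,.9757])/' h.py
python3 - <<'E'
from h import *
np.set_printoptions(precision=2,suppress=True)
im=snap("scene","s5")
s=ctrl.state();print(s["t"],s["tcp_pos"],rk(s["tcp_pos"]),s["force"],np.abs(s["dq"]).max())
cv2.imwrite("pics/s5c.png",cv2.resize(im[150:310,170:450,::-1],None,fx=2.8,fy=2.8,interpolation=cv2.INTER_CUBIC))
print([(rk(w("scene",b["at"])),round(b["conf"],2)) for b in ctrl.boxes_of("tin","scene")])
E
```

```text
4.725 [474.55 -53.56  39.19] [-123.65   92.24] [ 0.34  0.24 -0.42] 0.05523275988076621
[(array([-56.77, 182.94]), 0.97), (array([227.62, 249.76]), 0.76), (array([-133.24,  338.88]), 0.73)]
```

View pics/s5c.png

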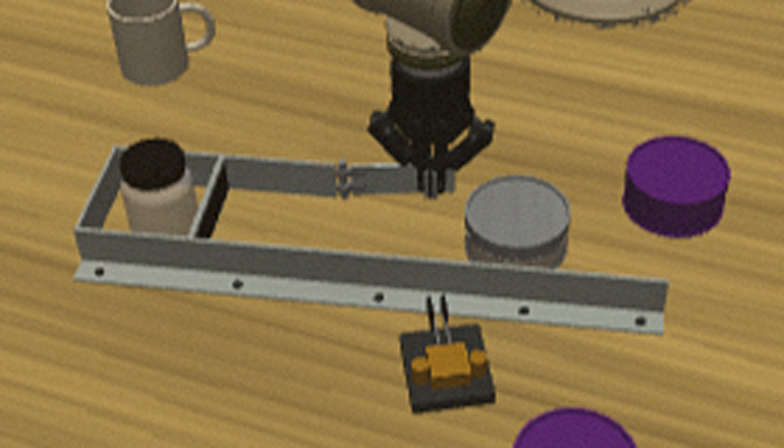

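The gate now lies along the side wall's line, at about 1.7 rad, with the fingers beside it. Next I'll hop over it and set down on the robot's side of the tin.

{"op": "carry_out", "data": {"xyz": [[0.005,0,-0.1],[-0.03,-0.09,-0.12],[-0.056,-0.184,-0.12],[-0.056,-0.184,-0.05],[-0.056,-0.184,0]], "delta_rot": [[0,0,0],[0,0,0],[0,0,0],[0,0,0],[0,0,0]]}}

```text
t: 5.4
tcp_pos: [430.2, 29.8, 38.0]
eef_rot: [[0.976, 0.216, 0.003], [0.216, -0.976, -0.001], [0.003, 0.001, -1.0]]
force: [0.3, -0.4, 0.6]
grip_width: 0.1
grip_force: 0.0
```

```bash
python3 - <<'E'
from h import *
np.set_printoptions(precision=2,suppress=True)
im=snap("wrist","w6")
s=ctrl.state();print(s["t"],s["tcp_pos"],rk(s["tcp_pos"]),s["force"],np.abs(s["dq"]).max())
print([(rk(w("wrist",b["at"])),round(b["conf"],2)) for b in ctrl.boxes_of("tin","wrist")])
E
```

```text
5.45 [428.84  29.82  35.63] [-149.99  183.6 ] [-3.69  1.07 -3.04] 0.1051826259449199
[(array([-74.11, 182.07]), 0.98), (array([-147.91,  289.88]), 0.69)]
```

View pics/w6.png

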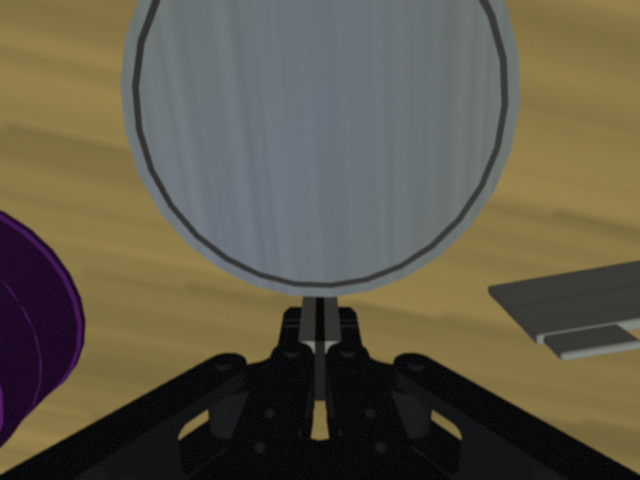

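The tin is centred on the fingers (both at u≈320) and the gate lies off to the right. I'll push it to the rail slowly.

{"op": "carry_out", "data": {"xyz": [[0.014,0,0],[0.028,0,0],[0.042,0,0],[0.056,0,0],[0.066,0,0]], "delta_rot": [[0,0,0],[0,0,0],[0,0,0],[0,0,0],[0,0,0]]}}

```text
t: 6.12
tcp_pos: [461.3, 36.8, 38.2]
eef_rot: [[0.977, 0.215, -0.001], [0.215, -0.977, -0.0], [-0.001, -0.0, -1.0]]
force: [-4.7, -0.6, 4.4]
grip_width: -0.2
grip_force: 2.8
```

{"op": "carry_out", "data": {"xyz": [[0.001,0,0],[0.002,0,0],[0.003,0,0],[0.004,0,0],[0.004,0,0]], "delta_rot": [[0,0,0],[0,0,0],[0,0,0],[0,0,0],[0,0,0]]}}

```text
t: 6.75
tcp_pos: [462.7, 37.1, 37.9]
eef_rot: [[0.977, 0.215, -0.001], [0.215, -0.977, 0.0], [-0.001, -0.0, -1.0]]
force: [-5.4, -0.7, 4.2]
grip_width: 0.0
grip_force: 2.6
```

```bash
python3 - <<'E'
from h import *
np.set_printoptions(precision=2,suppress=True)
im=snap("scene","s7")
s=ctrl.state();print(s["t"],s["tcp_pos"],rk(s["tcp_pos"]),s["force"],np.abs(s["dq"]).max())
print([(rk(w("scene",b["at"])),round(b["conf"],2)) for b in ctrl.boxes_of("tin","scene")])
E
```

```text
6.8 [462.7   37.11  37.85] [-115.37  183.3 ] [-4.19 -1.58  4.17] 0.0016223279639722957
[(array([-130.9 ,  338.33]), 0.83), (array([-45.06, 180.86]), 0.79), (array([227.22, 250.17]), 0.61)]
```

{"op": "carry_out", "data": {"xyz": [[0.002,0,0],[0.004,0,0],[0.006,0,0],[0.007,0,0],[0.007,0,0]], "delta_rot": [[0,0,0],[0,0,0],[0,0,0],[0,0,0],[0,0,0]]}}

```text
t: 7.48
tcp_pos: [464.8, 37.7, 37.7]
eef_rot: [[0.976, 0.216, -0.005], [0.216, -0.976, -0.0], [-0.005, -0.001, -1.0]]
force: [-12.6, -5.5, 9.9]
grip_width: -0.0
grip_force: 6.9
```

Force jumped to about 13 N and motion stalled, so the tin is against the rail. Now I'll go round to its far side.

{"op": "carry_out", "data": {"xyz": [[-0.04,0,0],[-0.045,-0.06,0],[-0.03,-0.13,0],[0.03,-0.15,0],[0.056,-0.152,0]], "delta_rot": [[0,0,0],[0,0,0],[0,0,0],[0,0,0],[0,0,0]]}}

```text
t: 8.1
tcp_pos: [479.0, 119.2, 38.1]
eef_rot: [[0.976, 0.216, 0.003], [0.216, -0.976, 0.0], [0.003, 0.0, -1.0]]
force: [-0.2, -0.0, -0.8]
grip_width: -0.0
grip_force: 0.0
```

```bash
python3 - <<'E'
from h import *
np.set_printoptions(precision=2,suppress=True)
im=snap("wrist","w8")
s=ctrl.state();print(s["t"],s["tcp_pos"],rk(s["tcp_pos"]),s["force"],np.abs(s["dq"]).max())
print([(rk(w("wrist",b["at"])),round(b["conf"],2)) for b in ctrl.boxes_of("tin","wrist")])
E
```

```text
8.15 [480.   118.99  38.2 ] [-80.56 259.41] [-0.03 -0.13 -0.08] 0.05453363812776807
[(array([-102.31,  341.54]), 0.95), (array([-43.96, 198.43]), 0.77)]
```

View pics/w8.png

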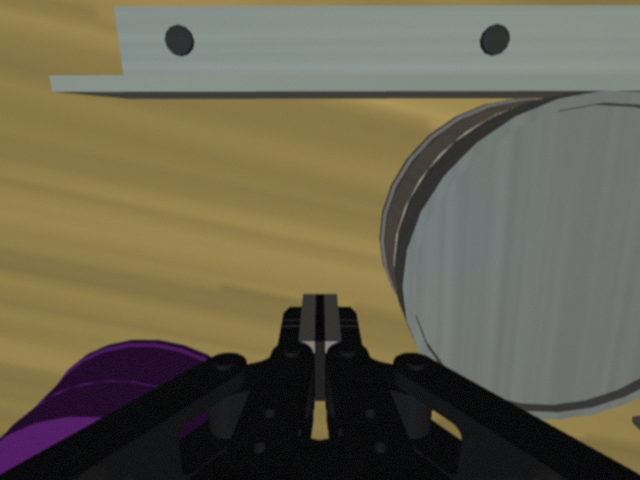

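The tin is touching the rail, with the fingers behind it and offset to the robot's side, so the push will also hold it against the rail.

{"op": "carry_out", "data": {"xyz": [[0,0.015,0],[0,0.035,0],[0,0.06,0],[0,0.085,0],[0,0.11,0]], "delta_rot": [[0,0,0],[0,0,0],[0,0,0],[0,0,0],[0,0,0]]}}

```text
t: 8.82
tcp_pos: [476.3, 69.0, 36.2]
eef_rot: [[0.976, 0.214, -0.034], [0.215, -0.977, 0.01], [-0.032, -0.017, -0.999]]
force: [-70.9, 43.4, 58.2]
grip_width: -0.2
grip_force: 42.7
```

```bash
python3 - <<'E'
from h import *
np.set_printoptions(precision=2,suppress=True)
im=snap("wrist","w9")
s=ctrl.state();print(s["t"],s["tcp_pos"],rk(s["tcp_pos"]),s["force"],np.abs(s["dq"]).max())
print([(rk(w("wrist",b["at"])),round(b["conf"],2)) for b in ctrl.boxes_of("tin","wrist")])
E
```

```text
8.875 [476.06  68.25  36.26] [-95.51 210.77] [-64.64  30.72  51.13] 0.03636621466436839
[(array([-42.65, 167.09]), 0.87), (array([-113.63,  312.3 ]), 0.68)]
```

View pics/w9.png

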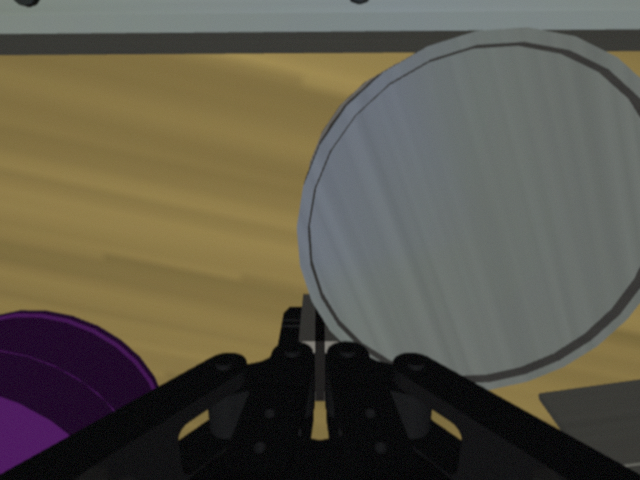

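The push jammed: the finger contact slid off to the robot's side and wedged the tin (about 70 N). I'll back off gently and push more squarely.

{"op": "carry_out", "data": {"xyz": [[-0.006,-0.016,0],[-0.015,-0.035,0],[-0.02,-0.07,0],[0.0,-0.1,0],[0.036,-0.1,0]], "delta_rot": [[0,0,0],[0,0,0],[0,0,0],[0,0,0],[0,0,0]]}}

```text
t: 9.55
tcp_pos: [496.9, 118.6, 38.1]
eef_rot: [[0.976, 0.216, 0.001], [0.216, -0.976, 0.0], [0.001, 0.0, -1.0]]
force: [0.5, 0.8, -0.5]
grip_width: -0.1
grip_force: 0.0
```

```bash
python3 - <<'E'
from h import *
np.set_printoptions(precision=2,suppress=True)
im=snap("wrist","w10")
s=ctrl.state();print(s["t"],s["tcp_pos"],rk(s["tcp_pos"]),s["force"],np.abs(s["dq"]).max(),s["eef_rot"])
print([(rk(w("wrist",b["at"])),round(b["conf"],2),proj("wrist",w("wrist",b["at"]))) for b in ctrl.boxes_of("tin","wrist")])
im=snap("scene","s10"); print([(rk(w("scene",b["at"])),round(b["conf"],2)) for b in ctrl.boxes_of("tin","scene")])
# top rim left/lower extremes: grey mask in wrist picture
hsv=cv2.cvtColor(cv2.imread("pics/w10.png"),cv2.COLOR_BGR2HSV);m=((hsv[...,1]<60)&(hsv[...,2]>90)).astype(np.uint8);m[:100]=0;m[300:,:430]=0
n,l,st,c=cv2.connectedComponentsWithStats(m);k=1+np.argmax(st[1:,4]);print(st[k])
ct=max(cv2.findContours((l==k).astype(np.uint8),0,1)[0],key=len)[:,0]
q=np.array([p for p in ct if 105<p[1]<290 and p[0]<l.shape[1]-5 and p[0]<st[k][0]+120])
P=np.array([rk(ray("wrist",*p,48)) for p in q])
from scipy.optimize import least_squares
r=least_squares(lambda a:np.hypot(*(P-a).T)-52,[-52,165],loss="soft_l1");print(len(P),r.x,np.abs(r.fun).mean())
E
```

```text
9.6 [499.29 118.39  38.42] [-61.87 254.6 ] [-0.52 -0.17  0.4 ] 0.04609992574996113 [[ 0.98  0.22  0.  ]
 [ 0.22 -0.98  0.  ]
 [ 0.    0.   -1.  ]]
[(array([-101.87,  350.1 ]), 0.84, array([ 97.1, 401.7]))]
[(array([-132.  ,  344.22]), 0.89), (array([228.73, 250.41]), 0.86), (array([-44.56, 169.03]), 0.77)]
[  431   160   209   283 43630]
132 [-52.3  169.37] 0.10127733872131066
```

The fit puts the tin at (-52.3, 169.4), still on the rail. The large upward force suggests the widening knuckles pressed on the tin's rim. I'll raise the tool 18 mm so that only the straight tips touch, and push nearly square.

{"op": "carry_out", "data": {"xyz": [[-0.01,0,-0.036],[-0.01,0.025,-0.036],[-0.01,0.045,-0.036],[-0.01,0.06,-0.036],[-0.01,0.075,-0.036]], "delta_rot": [[0,0,0],[0,0,0],[0,0,0],[0,0,0],[0,0,0]]}}

```text
t: 10.38
tcp_pos: [496.7, 80.4, 55.0]
eef_rot: [[0.977, 0.214, -0.008], [0.214, -0.977, 0.003], [-0.007, -0.005, -1.0]]
force: [-15.4, 15.2, 14.1]
grip_width: -0.0
grip_force: 11.1
```

```bash
cat >> h.py <<'E'
from scipy.optimize import least_squares
def tinfit(name,guess):
    snap("wrist",name)
    hsv=cv2.cvtColor(cv2.imread(f"pics/{name}.png"),cv2.COLOR_BGR2HSV);m=((hsv[...,1]<60)&(hsv[...,2]>90)).astype(np.uint8)
    gp=proj("wrist",wr(guess[0],guess[1],48)).astype(int)
    ct=np.vstack([c[:,0] for c in cv2.findContours(m,0,1)[0]])
    P=np.array([rk(ray("wrist",*p,48)) for p in ct if 3<p[0]<636 and 3<p[1]<300])
    P=P[np.abs(np.hypot(*(P-guess).T)-52)<14]; P=P[P[:,0]<-10]
    r=least_squares(lambda a:np.hypot(*(P-a).T)-52,guess,loss="cauchy",f_scale=.7)
    s=ctrl.state();print("t",s["t"],"tcp",rk(s["tcp_pos"]).round(1),round(s["tcp_pos"][2],1),"F",np.round(s["force"],1),"tin",r.x.round(1),len(P),np.median(np.abs(r.fun)).round(2))
E
python3 - <<'E'
from h import *
tinfit("w11",[-52,155])
E
```

```text
t 10.425 tcp [-72.8 217.5] 55.0 F [-13.9  11.8  13.4] tin [-52.5 163.2] 603 2.06
```

{"op": "carry_out", "data": {"xyz": [[-0.002,-0.012,0],[-0.005,-0.03,0],[0.01,-0.06,0],[0.03,-0.08,-0.06],[0.03,-0.09,-0.12]], "delta_rot": [[0,0,0],[0,0,0],[0,0,0],[0,0,0],[0,0,0]]}}

```text
t: 11.05
tcp_pos: [504.8, 127.9, 116.4]
eef_rot: [[0.976, 0.216, 0.0], [0.216, -0.976, 0.0], [0.0, -0.0, -1.0]]
force: [-0.0, -0.3, 0.3]
grip_width: 0.2
grip_force: 0.0
```

```bash
python3 - <<'E'
from h import *
tinfit("w12",[-52,160]); s=ctrl.state(); print(np.round(s["joint_pos"],3), np.arctan2(s["eef_rot"][1][0],s["eef_rot"][0][0]))
E
```

```text
t 11.1 tcp [-53.  262.8] 120.3 F [1.9 1.5 4.3] tin [-43.6 160.3] 478 5.2
[0.024 0.454 1.68  0.    1.001 1.376] 0.21816661964198825
```

{"op": "carry_out", "data": {"xyz": [[0,0,0],[0,0,0],[0,0,0],[0,0,0],[0,0,0]], "delta_rot": [[0,0,-0.09],[0,0,-0.18],[0,0,-0.27],[0,0,-0.36],[0,0,-0.44]], "jaw": -0.18}}

```text
t: 11.72
tcp_pos: [504.6, 127.3, 115.7]
eef_rot: [[0.451, 0.892, 0.0], [0.892, -0.451, 0.0], [0.0, 0.0, -1.0]]
force: [-0.3, -0.3, 0.3]
grip_width: 50.7
grip_force: 0.0
```

{"op": "carry_out", "data": {"xyz": [[0,0,0],[0,0,0],[0,0,0],[0,0,0],[0,0,0]], "delta_rot": [[0,0,-0.09],[0,0,-0.18],[0,0,-0.27],[0,0,-0.343],[0,0,-0.343]]}}

```text
t: 12.35
tcp_pos: [504.5, 127.2, 115.7]
eef_rot: [[-0.21, 0.978, 0.0], [0.978, 0.21, 0.0], [-0.0, 0.0, -1.0]]
force: [-0.6, -0.3, 0.6]
grip_width: 50.2
grip_force: 0.0
```

```bash
python3 - <<'E'
from h import *
snap("wrist","w13"); s=ctrl.state(); print(s["t"],np.round(s["joint_pos"],3), rk(s["tcp_pos"]),s["tcp_pos"][2],s["eef_rot"],s["grip_width"])
print(proj("wrist",wr(-52,160,48)),proj("wrist",wr(-52,212,48)),proj("wrist",wr(0,150,45)),proj("wrist",wr(0,210,45)))
print([(rk(w("wrist",b["at"])),round(b["conf"],2)) for b in ctrl.boxes_of("tin","wrist")])
E
```

```text
12.4 [ 0.021  0.459  1.686 -0.     0.996 -0.188] [-54.90863459 261.94597533] 115.66908199277974 [[-2.07855723e-01  9.78159488e-01  1.16831123e-04]
 [ 9.78159495e-01  2.07855725e-01  1.13709798e-06]
 [-2.31717546e-05  1.14515825e-04 -9.99999993e-01]] 50.429022821509626
[327.8 436.4] [327.3 360.5] [414. 445.] [420.5 359.5]
[(array([-149.91325256,  342.93486582]), 0.68), (array([-53.13516171, 189.56312401]), 0.59)]
```

View pics/w13.png

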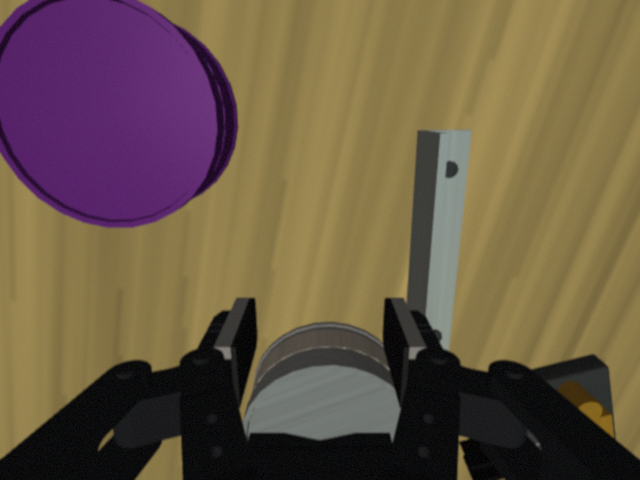

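The fingers now straddle the tin's far side. The tin is at about y=160 and the rail is to the right in the picture. I'll descend to use them as a two-finger cradle.

{"op": "carry_out", "data": {"xyz": [[0,0.003,0.04],[0,0.006,0.08],[0,0.006,0.12],[0,0.006,0.155],[0,0.006,0.155]], "delta_rot": [[0,0,-0.003],[0,0,-0.006],[0,0,-0.006],[0,0,-0.006],[0,0,-0.006]]}}

```text
t: 13.08
tcp_pos: [506.7, 127.4, 37.4]
eef_rot: [[-0.22, 0.975, -0.002], [0.975, 0.22, -0.0], [0.0, -0.002, -1.0]]
force: [-0.1, 0.6, 0.4]
grip_width: 50.2
grip_force: 0.0
```

{"op": "carry_out", "data": {"xyz": [[-0.02,0,0],[-0.045,0,0],[-0.07,0,0],[-0.09,0,0],[-0.11,0,0]], "delta_rot": [[0,0,0],[0,0,0],[0,0,0],[0,0,0],[0,0,0]]}}

```text
t: 13.7
tcp_pos: [519.7, 73.1, 38.4]
eef_rot: [[-0.222, 0.975, 0.0], [0.975, 0.222, 0.001], [0.001, 0.0, -1.0]]
force: [-1.4, 3.7, 1.5]
grip_width: 50.2
grip_force: 1.8
```

```bash
python3 - <<'E'
from h import *
snap("scene","s14"); s=ctrl.state(); print(s["t"],rk(s["tcp_pos"]),s["tcp_pos"][2],np.round(s["force"],1),s["grip_width"],s["eef_rot"][0])
print([(rk(w("scene",b["at"])),round(b["conf"],2)) for b in ctrl.boxes_of("tin","scene")])
E
```

```text
13.75 [-51.87148821 204.97880505] 38.399277040849476 [ 0.2 -1.   0.1] 50.36585208884151 [-2.21236346e-01  9.75220186e-01  2.62598946e-04]
[(array([228.25665365, 251.42584455]), 0.95), (array([-132.78135413,  334.55431238]), 0.75), (array([-43.329067  , 143.64944825]), 0.59)]
```

The cradle push needs only about 4 N, so I'll carry on along the rail.

{"op": "carry_out", "data": {"xyz": [[-0.02,0,0],[-0.045,0,0],[-0.07,0,0],[-0.095,0,0],[-0.12,0,0]], "delta_rot": [[0,0,0],[0,0,0],[0,0,0],[0,0,0],[0,0,0]]}}

```text
t: 14.42
tcp_pos: [532.9, 14.2, 38.3]
eef_rot: [[-0.222, 0.975, -0.0], [0.975, 0.222, 0.0], [0.0, -0.0, -1.0]]
force: [-1.3, 3.5, 0.2]
grip_width: 50.2
grip_force: 1.6
```

```bash
python3 - <<'E'
from h import *
snap("scene","s15"); s=ctrl.state(); print(s["t"],rk(s["tcp_pos"]),s["tcp_pos"][2],np.round(s["force"],1),s["grip_width"],s["eef_rot"][0])
print([(rk(w("scene",b["at"])),round(b["conf"],2)) for b in ctrl.boxes_of("tin","scene")])
E
```

```text
14.475 [-51.63637316 144.12438582] 38.35949359499081 [-0.6 -2.3  0.4] 50.510914325958126 [-2.21247473e-01  9.75217426e-01  7.26179479e-04]
[(array([-133.67010003,  337.30194079]), 0.95), (array([-44.45092829,  82.37156813]), 0.93), (array([227.67445829, 252.27766249]), 0.64)]
```

{"op": "carry_out", "data": {"xyz": [[-0.02,0,0],[-0.045,0,0],[-0.07,0,0],[-0.095,0,0],[-0.12,0,0]], "delta_rot": [[0,0,0],[0,0,0],[0,0,0],[0,0,0],[0,0,0]]}}

```text
t: 15.15
tcp_pos: [546.3, -44.3, 38.3]
eef_rot: [[-0.222, 0.975, -0.0], [0.975, 0.222, 0.0], [0.0, -0.0, -1.0]]
force: [0.2, 3.3, 0.7]
grip_width: 50.2
grip_force: 1.4
```

{"op": "carry_out", "data": {"xyz": [[-0.02,0,0],[-0.045,0,0],[-0.07,0,0],[-0.095,0,0],[-0.12,0,0]], "delta_rot": [[0,0,0],[0,0,0],[0,0,0],[0,0,0],[0,0,0]]}}

```text
t: 15.78
tcp_pos: [559.6, -102.7, 38.3]
eef_rot: [[-0.222, 0.975, -0.0], [0.975, 0.222, 0.0], [0.0, -0.0, -1.0]]
force: [-0.9, 3.5, 0.0]
grip_width: 50.0
grip_force: 1.4
```

```bash
python3 - <<'E'
from h import *
im=snap("scene","s16"); s=ctrl.state(); print(s["t"],rk(s["tcp_pos"]),s["tcp_pos"][2],np.round(s["force"],1),s["grip_width"],s["eef_rot"][0])
print([(rk(w("scene",b["at"])),round(b["conf"],2)) for b in ctrl.boxes_of("tin","scene")])
cv2.imwrite("pics/s16c.png",cv2.resize(im[150:310,170:450,::-1],None,fx=2.8,fy=2.8,interpolation=cv2.INTER_CUBIC))
E
```

```text
15.825 [-51.27776584  24.04781986] 38.42751582707059 [-0.8 -0.8  0.8] 50.48858453219966 [-0.22123432  0.97522013  0.00103984]
[(array([228.39875055, 249.32388685]), 0.95), (array([-130.06251624,  334.97385349]), 0.92), (array([-39.11086875, -37.95388943]), 0.88)]
```

View pics/s16c.png

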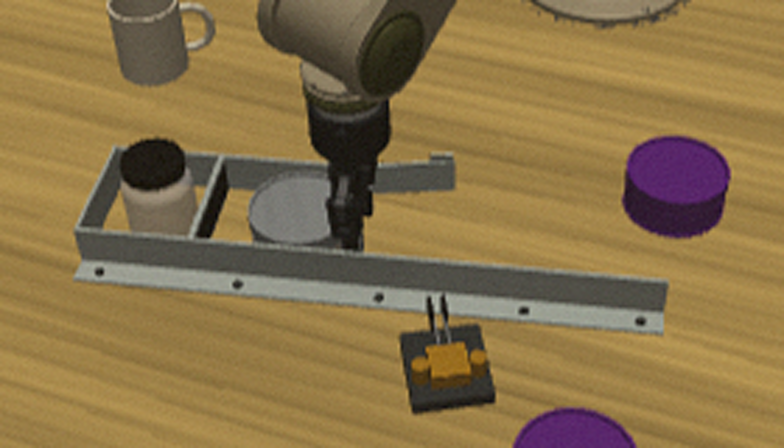

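The tin is well inside the bay along the rail (crop pixel (300,205)) and the gate is still open. Now I'll go slowly to the end stop.

{"op": "carry_out", "data": {"xyz": [[-0.014,0,0],[-0.028,0,0],[-0.042,0,0],[-0.054,0,0],[-0.064,0,0]], "delta_rot": [[0,0,0],[0,0,0],[0,0,0],[0,0,0],[0,0,0]]}}

```text
t: 16.5
tcp_pos: [566.6, -133.5, 38.3]
eef_rot: [[-0.222, 0.975, -0.0], [0.975, 0.222, 0.0], [0.0, -0.0, -1.0]]
force: [-0.8, 3.0, 1.9]
grip_width: 50.0
grip_force: 1.6
```

{"op": "carry_out", "data": {"xyz": [[-0.002,0,0],[-0.004,0,0],[-0.006,0,0],[-0.008,0,0],[-0.008,0,0]], "delta_rot": [[0,0,0],[0,0,0],[0,0,0],[0,0,0],[0,0,0]]}}

```text
t: 17.12
tcp_pos: [567.5, -137.1, 38.3]
eef_rot: [[-0.222, 0.975, 0.0], [0.975, 0.222, -0.0], [-0.0, 0.0, -1.0]]
force: [-0.2, 2.2, 0.7]
grip_width: 50.3
grip_force: 1.2
```

```bash
python3 - <<'E'
from h import *
im=snap("scene","s17"); s=ctrl.state(); print(s["t"],rk(s["tcp_pos"]),s["tcp_pos"][2],np.round(s["force"],1))
print([(rk(w("scene",b["at"])),round(b["conf"],2)) for b in ctrl.boxes_of("tin","scene")])
E
```

```text
17.175 [-51.23559293  -9.58186549] 38.307746217690074 [-0.8  3.   1.6]
[(array([-132.01130196,  337.23143296]), 0.78), (array([228.37033781, 247.73187907]), 0.77), (array([-42.4874206 , -75.35723428]), 0.67), (array([-10.02284611,  19.18934435]), 0.16)]
```

{"op": "carry_out", "data": {"xyz": [[-0.002,0,0],[-0.004,0,0],[-0.006,0,0],[-0.008,0,0],[-0.008,0,0]], "delta_rot": [[0,0,0],[0,0,0],[0,0,0],[0,0,0],[0,0,0]]}}

```text
t: 17.85
tcp_pos: [568.4, -141.1, 38.3]
eef_rot: [[-0.222, 0.975, 0.0], [0.975, 0.222, -0.0], [-0.0, 0.0, -1.0]]
force: [-1.7, 2.3, -0.1]
grip_width: 50.5
grip_force: 1.1
```

{"op": "carry_out", "data": {"xyz": [[-0.001,0,0],[-0.002,0,0],[-0.003,0,0],[-0.004,0,0],[-0.004,0,0]], "delta_rot": [[0,0,0],[0,0,0],[0,0,0],[0,0,0],[0,0,0]]}}

```text
t: 18.48
tcp_pos: [568.8, -142.9, 38.3]
eef_rot: [[-0.222, 0.975, 0.0], [0.975, 0.222, -0.0], [-0.0, 0.0, -1.0]]
force: [-0.7, 2.9, 0.5]
grip_width: 50.3
grip_force: 1.3
```

{"op": "carry_out", "data": {"xyz": [[-0.001,0,0],[-0.002,0,0],[-0.003,0,0],[-0.004,0,0],[-0.005,0,0]], "delta_rot": [[0,0,0],[0,0,0],[0,0,0],[0,0,0],[0,0,0]]}}

```text
t: 19.1
tcp_pos: [569.2, -144.6, 38.2]
eef_rot: [[-0.222, 0.975, -0.001], [0.975, 0.222, 0.001], [0.002, -0.0, -1.0]]
force: [-1.0, 8.6, 3.2]
grip_width: 50.4
grip_force: 3.8
```

{"op": "carry_out", "data": {"xyz": [[-0.001,0,0],[-0.002,0,0],[-0.003,0,0],[-0.004,0,0],[-0.005,0,0]], "delta_rot": [[0,0,0],[0,0,0],[0,0,0],[0,0,0],[0,0,0]]}}

```text
t: 19.73
tcp_pos: [569.2, -144.9, 38.2]
eef_rot: [[-0.222, 0.975, -0.003], [0.975, 0.222, 0.005], [0.005, -0.002, -1.0]]
force: [-4.5, 20.8, 8.5]
grip_width: 50.5
grip_force: 8.8
```

The tin is firmly at the end stop (force rising to 21 N with no motion). I'll retreat, lift, and shift to the gate's outer side.

{"op": "carry_out", "data": {"xyz": [[0.012,0,0],[0.04,0,0],[0.1,0,0],[0.12,0,-0.06],[0.12,0,-0.14]], "delta_rot": [[0,0,0],[0,0,0],[0,0,0],[0,0,0],[0,0,0]]}}

```text
t: 20.35
tcp_pos: [555.9, -88.1, 108.5]
eef_rot: [[-0.223, 0.975, -0.002], [0.975, 0.223, 0.0], [0.001, -0.002, -1.0]]
force: [-0.1, -0.4, -0.1]
grip_width: 50.7
grip_force: 0.0
```

{"op": "carry_out", "data": {"xyz": [[0.02,-0.05,0],[0.04,-0.1,0],[0.05,-0.15,0],[0.06,-0.2,0],[0.07,-0.248,0]], "delta_rot": [[0,0,0],[0,0,0],[0,0,0],[0,0,0],[0,0,0]], "jaw": 1}}

```text
t: 20.98
tcp_pos: [427.0, -82.5, 108.4]
eef_rot: [[-0.222, 0.975, 0.001], [0.975, 0.222, -0.001], [-0.001, 0.0, -1.0]]
force: [-0.3, -0.1, -0.4]
grip_width: 0.1
grip_force: 0.0
```

```bash
python3 - <<'E'
from h import *
im=snap("scene","s18"); s=ctrl.state(); print(s["t"],rk(s["tcp_pos"]),s["tcp_pos"][2],np.round(s["force"],1),s["grip_width"])
print([(rk(w("scene",b["at"])),round(b["conf"],2)) for b in ctrl.boxes_of("tin","scene")])
cv2.imwrite("pics/s18c.png",cv2.resize(im[150:310,170:450,::-1],None,fx=2.8,fy=2.8,interpolation=cv2.INTER_CUBIC))
E
```

```text
21.025 [-178.53539731   75.44883002] 108.01344570322817 [ 0.1  0.4 -1.1] 0.2316451328695304
[(array([230.39471883, 251.6926824 ]), 0.79), (array([-44.0828921, -70.8147299]), 0.74), (array([-129.8227628 ,  336.14645659]), 0.59)]
```

View pics/s18c.png

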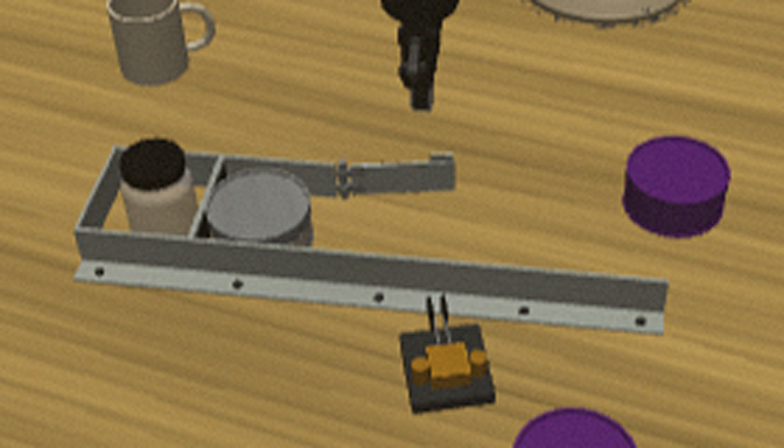

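The tin sits against both the end stop and the rail (crop pixel (258,205)), and the gate is open with the fingers on its outer side. I'll lower and sweep it shut.

{"op": "carry_out", "data": {"xyz": [[0,0,0.04],[0,0,0.08],[0,0,0.11],[0,0,0.132],[0,0,0.132]], "delta_rot": [[0,0,0],[0,0,0],[0,0,0],[0,0,0],[0,0,0]]}}

```text
t: 21.7
tcp_pos: [428.0, -82.5, 41.9]
eef_rot: [[-0.222, 0.975, -0.001], [0.975, 0.222, 0.0], [0.0, -0.001, -1.0]]
force: [0.1, -0.5, 0.3]
grip_width: -0.3
grip_force: 0.0
```

{"op": "carry_out", "data": {"xyz": [[0.02,0.056,0],[0.032,0.126,0],[0.02,0.166,0],[-0.002,0.206,0],[-0.036,0.236,0]], "delta_rot": [[0,0,0],[0,0,0],[0,0,0],[0,0,0],[0,0,0]]}}

```text
t: 22.32
tcp_pos: [548.0, -73.8, 42.9]
eef_rot: [[-0.223, 0.975, 0.001], [0.975, 0.223, -0.0], [-0.0, 0.001, -1.0]]
force: [-0.6, 0.5, 0.2]
grip_width: -0.4
grip_force: 0.3
```

{"op": "carry_out", "data": {"xyz": [[-0.02,0.012,0],[-0.04,0.024,0],[-0.056,0.034,0],[-0.068,0.04,0],[-0.068,0.04,0]], "delta_rot": [[0,0,0],[0,0,0],[0,0,0],[0,0,0],[0,0,0]]}}

```text
t: 22.95
tcp_pos: [574.1, -103.0, 42.3]
eef_rot: [[-0.222, 0.975, 0.0], [0.975, 0.222, -0.0], [-0.0, 0.0, -1.0]]
force: [0.6, 0.1, -0.1]
grip_width: -0.1
grip_force: 0.0
```

```bash
python3 - <<'E'
from h import *
im=snap("scene","s19"); s=ctrl.state(); print(s["t"],rk(s["tcp_pos"]),s["tcp_pos"][2],np.round(s["force"],1),s["grip_width"])
print([(rk(w("scene",b["at"])),round(b["conf"],2)) for b in ctrl.boxes_of("tin","scene")],[(rk(w("scene",b["at"])),round(b["conf"],2)) for b in ctrl.boxes_of("gate","scene")])
E
```

```text
23.0 [-37.41722684  22.50405521] 42.2599554498239 [-0.6  0.2  0.2] 0.08857182978408878
[(array([230.2320237 , 252.09837367]), 0.76), (array([-45.86608884, -74.15424701]), 0.72), (array([-131.8988138 ,  335.77062992]), 0.63)] []
```

{"op": "carry_out", "data": {"xyz": [[-0.005,0,0],[-0.01,0,0],[-0.014,0,0],[-0.017,0,0],[-0.018,0,0]], "delta_rot": [[0,0,0],[0,0,0],[0,0,0],[0,0,0],[0,0,0]]}}

```text
t: 23.72
tcp_pos: [576.0, -111.6, 42.3]
eef_rot: [[-0.222, 0.975, 0.0], [0.975, 0.222, 0.0], [0.0, 0.0, -1.0]]
force: [0.6, 0.9, 1.1]
grip_width: -0.0
grip_force: 0.2
```

{"op": "carry_out", "data": {"xyz": [[-0.001,0,0],[-0.002,0,0],[-0.003,0,0],[-0.004,0,0],[-0.004,0,0]], "delta_rot": [[0,0,0],[0,0,0],[0,0,0],[0,0,0],[0,0,0]]}}

```text
t: 24.35
tcp_pos: [576.4, -113.4, 42.3]
eef_rot: [[-0.222, 0.975, -0.0], [0.975, 0.222, 0.0], [0.0, -0.0, -1.0]]
force: [-0.8, 1.7, -0.5]
grip_width: 0.2
grip_force: 0.4
```

{"op": "carry_out", "data": {"xyz": [[-0.001,0,0],[-0.002,0,0],[-0.003,0,0],[-0.004,0,0],[-0.004,0,0]], "delta_rot": [[0,0,0],[0,0,0],[0,0,0],[0,0,0],[0,0,0]]}}

```text
t: 24.98
tcp_pos: [576.5, -113.6, 42.2]
eef_rot: [[-0.222, 0.975, -0.001], [0.975, 0.222, 0.003], [0.003, -0.001, -1.0]]
force: [-1.2, 12.4, 3.6]
grip_width: -0.0
grip_force: 5.6
```

```bash
python3 - <<'E'
from h import *
s=ctrl.state(); print(s["t"],rk(s["tcp_pos"]),np.round(s["force"],1))
E
```

```text
24.975 [-37.33333881  11.31565923] [-1.2 12.4  3.6]
```

The gate hit its shut stop (12 N, motion stopped). Now I'll withdraw and verify.

{"op": "carry_out", "data": {"xyz": [[0.006,0,0],[0.03,0,0],[0.08,0,0],[0.12,0,-0.1],[0.12,-0.02,-0.2]], "delta_rot": [[0,0,0],[0,0,0],[0,0,0],[0,0,0],[0,0,0]]}}

```text
t: 25.6
tcp_pos: [553.0, -56.4, 143.2]
eef_rot: [[-0.225, 0.974, -0.001], [0.974, 0.225, 0.001], [0.001, -0.001, -1.0]]
force: [-0.0, -0.4, 0.1]
grip_width: 0.1
grip_force: 0.0
```

{"op": "carry_out", "data": {"xyz": [[0.04,-0.08,-0.05],[0.08,-0.16,-0.1],[0.12,-0.24,-0.15],[0.12,-0.3,-0.15],[0.12,-0.3,-0.15]], "delta_rot": [[0,0,0],[0,0,0],[0,0,0],[0,0,0],[0,0,0]]}}

```text
t: 26.22
tcp_pos: [392.8, -32.9, 217.5]
eef_rot: [[-0.222, 0.975, 0.001], [0.975, 0.222, -0.0], [-0.0, 0.001, -1.0]]
force: [0.5, -0.3, -0.5]
grip_width: -0.2
grip_force: 0.0
```

```bash
python3 - <<'E'
from h import *
im=snap("scene","s20"); s=ctrl.state(); print(s["t"],rk(s["tcp_pos"]),s["tcp_pos"][2],np.round(s["force"],1),np.abs(s["dq"]).max())
print([(rk(w("scene",b["at"])),round(b["conf"],2)) for b in ctrl.boxes_of("tin","scene")])
# gate top edge / tab expected when shut vs 0.1 rad
for a in (0,.08,.15): print(a,proj("scene",wr(-122+116*np.cos(a),116*np.sin(a),54)))
cv2.imwrite("pics/s20c.png",cv2.resize(im[190:270,190:330,::-1],None,fx=5.6,fy=5.6,interpolation=cv2.INTER_CUBIC))
E
```

```text
26.275 [-197.98558415  129.82382943] 217.49177913199827 [ 0.3  0.1 -0.1] 0.03924746450219914
[(array([-130.61335745,  335.01713602]), 0.96), (array([-42.98025449, -69.16909288]), 0.92), (array([229.95777532, 248.49142144]), 0.63), (array([-9.24197654, -1.08834503]), 0.63)]
0 [284.5 234.3]
0.08 [287.9 234.5]
0.15 [290.9 234.5]
```

View pics/s20c.png

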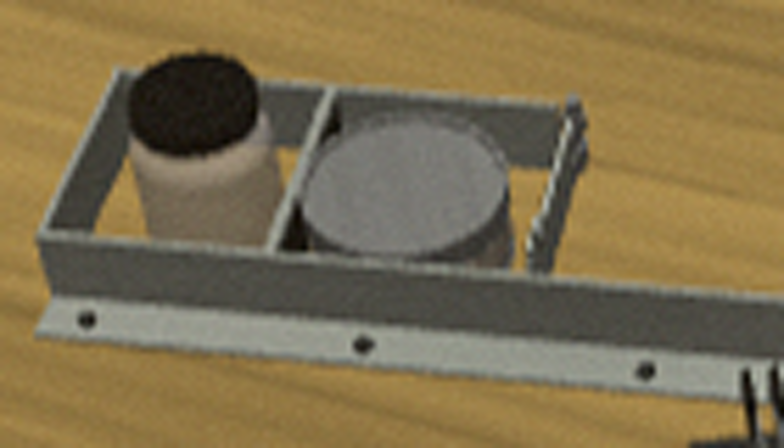

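The gate is shut: its tab is at about (285,234), where I predicted 284.5 for a fully closed gate. The tin is at the end stop and against the rail, so I'll hand in.

```bash
python3 -c "
from rig import ctrl
print(ctrl.hand_in())"
```

```text
the job is handed in; nothing more can be done
None
```

I handed the job in at about 26 s: the tin is at the end stop against the rail and the gate is shut in the last picture. One early push jammed at roughly 100 N wrist force (limit 120 N) before I changed grip, and the hand-in returned no verdict.

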